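# Lay two sanding blocks sole down in their tray

## Task

Put the two cork sanding blocks away in the blue tray, one in each bay, both lying flat on the bay floor with the red abrasive sole down. One of them has been left standing on its long edge and has to be laid over first; either block may go in either bay. Leave the other things on the bench where they are.

Things in the scene. Friction and masses are not known exactly. Their poses are not given: they have to be found in the camera images.
- block_edge: cork sanding block, tan, with a thin red abrasive sole on one of its large faces; 58 x 105 x 35 mm (own x, y, z), about 0.11 kg. Origin: centre of the red sole's outer face; own z points from the sole through the block to the plain cork back, so z is up when it lies sole down. Starts standing on a long edge (58 mm tall, 35 mm thick), sole to any side but the left.
- block_flat: cork sanding block, tan, with a thin red abrasive sole on one of its large faces; 58 x 105 x 35 mm (own x, y, z), about 0.11 kg. Origin: centre of the red sole's outer face; own z points from the sole through the block to the plain cork back, so z is up when it lies sole down. It starts flat on the bench, sole down.
- tray: blue two-bay tray fixed to the bench, 86 x 264 mm (own x, y), 14 mm high, with a screw ear 15 mm long at each end; bays in a row along its y with black rubber floors. Origin: centre of its underside.
- bay_1 (a point): centre of the lined floor of one bay of the tray, 4 mm above the bench. Its x is across the bay (74 mm clear), y along it (121 mm clear), z up. A block goes in with its length along y, either way round. The rim, 6 mm thick, and the 10 mm divider stand 14 mm above the bench.
- bay_2 (a point): centre of the lined floor of one bay of the tray, 4 mm above the bench. Its x is across the bay (74 mm clear), y along it (121 mm clear), z up. A block goes in with its length along y, either way round. The rim, 6 mm thick, and the 10 mm divider stand 14 mm above the bench.
- lime_roll: bystander: lime green tape roll lying flat, 92 x 96 x 18 mm; origin under its centre
- shaft_pad: bystander: black grooved rubber vice pad, 38 x 50 x 32 mm; origin under its centre
- epoxy_blue: bystander: white bottle with blue cap, 42 mm across, 115 mm tall; origin under its centre
- epoxy_orange: bystander: white bottle with orange cap, 42 mm across, 115 mm tall; origin under its centre

How it is judged:
By the outcome, as a careful person would: the job done as asked, in the order asked, and still so for the second after the job is handed in, with the robot touching nothing.
It also fails if it takes over 72 s, if anything falls off the work surface, if the arm or the gripper's body presses on something with over 40 N, if the wrist force passes 120 N, or if a joint passes its speed limit or range.

## Robot

A 6-joint arm with a two-finger parallel gripper is mounted at the origin on a cart in front of the work surface, level with it; the furniture and walls round the work are solid. World frame = base frame: x ahead of the robot, y to its left, z up, the work surface at z = 0. Lengths are in m, angles in rad, forces in N, time in s.
With the tool pointing down it reaches from about 0.35 to 0.775 m from the base axis. Payload 5.5 kg.
Tool frame: the origin (TCP) lies between the finger pads; the fingertips stand 19 mm ahead of it and the grasp point (between the pads) is the TCP; z points along the fingers, x is the direction in which the jaws open and shut, and the axes are right-handed (so a half turn about z gives the same grasp; the last joint's range is limited). The gripper opens to 85 mm and grips with 20 to 120 N. Pads are 22 mm wide; open, the fingers measure 114 mm over their backs; the gripper's body (76 mm by 85 mm) begins 54 mm behind the grasp point. The pads swing forward as they close: fully open they stand 13 mm farther back than shut.
Start: joints at [-1.259, 0.313, 0.046, 1.304, 0, 1.431], TCP at [0.251, -0.517, 0.25] pointing down, gripper open.
Joint ranges: [-2.76, 2.76], [-0.86, 1.69], [-1.03, 1.26], [-2.2, 2.34], [-1.47, 1.5], [-3.14, 3.14]. Speed limits (rad/s): [2.57, 2.57, 3.14, 3.14, 3.14, 3.14].

## Interface

Orientations are given as a unit quaternion [w, x, y, z].
In Python, from workcell import env gives the robot as it stands. The module is installed in compiled form; this text tells all that it offers.
- The arm moves only by the tool carry_out, never from a script. Its argument "steps" is a list of rows, each a list of 7 numbers: the gripper command: -1 is shut, 1 is fully open, values between are in proportion, then the shift along the tool's x, y, z in m, then the turn, a rotation vector about the tool's x, y, z in rad. A call has 1 to 20 rows; each row shifts and turns the commanded pose from where the row before left it, along the tool's axes as they then stand; what a row does not reach is not made up. A row lasts 1/8 s, in which the tool goes at most 62.5 mm and 10.7 degrees, less where a joint would pass 70% of its speed; a pose out of reach is approached as far as the arm can. A call with a gripper value outside its range is refused whole. The fingers move at their own pace and stop on an object; "grip_force" is the grip in N (left out, the last holds). Time passes only in rows, so rows that do not move let the fingers close. It gives the time, the measured TCP pose, the force and the opening at its end, in the units of the state.
- env.get_state(): the state, without advancing time (a new reading comes with each control period).
- env.read_camera(name): name is "side" or "top"; returns a dict with "color" (400x640x3 uint8, red, green, blue), "K" (3x3 intrinsics, pixels), "dist" ([k1, k2, p1, p2, k3] as OpenCV has them; the pictures are not rectified), "R" (3x3) and "t" (3): a world point X has camera coordinates R X + t. Camera axes: x right, y down, z forward; pixel columns grow to the right and rows downward; lengths in m; the calibration is good to about 2 mm. A picture is of the moment at which its call begins. There is no depth.
- env.hand_in(): hands the job in, once; it reports no verdict.
The state is a dict: "clock": time; "joint_pos": joint angles; "qvel": joint speeds; "tau": joint torques, N m; "tcp_pos": TCP position; "orientation": TCP orientation; "wrist_force": force on the tool from outside, world axes, zero at the start; "ft_torque": the same for the moment, N m; "finger_gap": finger opening in m.
Only numpy, scipy, OpenCV 4.12 (cv2) and the standard library are available. Lean on these libraries where they do the work, as an engineer would, in place of code of your own. Each camera call takes 0.05 s, during which the arm holds its last target. There are 200 camera calls.

## Working session

There is one attempt and no reset: what is moved stays moved. The work goes in short steps, Python scripts to look and compute and a tool call to move; the robot and the scene stay as the last step left them, time stands still between calls to the robot, and variables do not carry over. Pictures are saved under pics/ and viewed, about 8 in all and at most 12, crops included, and the job is handed in when it is done.

Besides the shell and the picture viewer there is one more tool, called after "Call:" as name([rows], argument=value, ...), one row to a line, values as JSON. carry_out: Moves the arm, as the interface text tells. Its arguments: {"type":"object","properties":{"steps":{"type":"array","items":{"type":"array","items":{"type":"number"}}},"grip_force":{"type":"number"}},"required":["steps"]}

```bash
mkdir -p pics; cat > h.py <<'E'
import numpy as np, cv2
from workcell import env
def shot(n,f=None):
    c=env.read_camera(n); 
    if f: cv2.imwrite(f'pics/{f}.png',c['color'][:,:,::-1])
    return c
def ray(c,px):
    u=cv2.undistortPoints(np.array(px,float).reshape(-1,1,2),np.array(c['K']),np.array(c['dist'])).reshape(-1,2)
    R=np.array(c['R']);d=np.c_[u,np.ones(len(u))]@R
    return -R.T@np.array(c['t']),d
def onz(c,px,z):
    o,d=ray(c,px); return o+d*((z-o[2])/d[:,2:3])
def proj(c,X):
    r,_=cv2.Rodrigues(np.array(c['R']));return cv2.projectPoints(np.array(X,float).reshape(-1,1,3),r,np.array(c['t'],float),np.array(c['K']),np.array(c['dist']))[0].reshape(-1,2)
E
python3 - <<'E'
from h import *
for n in('top','side'):
    c=shot(n,n+'0'); print(n,-np.array(c['R']).T@c['t'],np.array(c['R'])[2])
s=env.get_state();print(s)
E
```

```text
top [0.50164647 0.11840685 0.90082113] [ 0.04218186  0.01332686 -0.99902106]
side [ 0.45414817 -0.73520605  0.46864929] [ 0.11925964  0.89854154 -0.42237452]
{'clock': 0.1, 'joint_pos': array([-1.25860348e+00,  3.13942235e-01,  4.51377026e-02,  1.30358776e+00,
       -2.05612846e-05,  1.43120879e+00]), 'qvel': array([-4.99502515e-04, -3.83677402e-03,  1.48009619e-03,  4.55798678e-04,
        2.44211277e-04, -1.90890137e-05]), 'tau': array([ 2.07889556e-03, -4.81728244e+01,  2.99242187e+01,  1.27884923e-02,
       -2.42960296e-04,  1.47712916e-05]), 'tcp_pos': array([ 0.25089556, -0.51693175,  0.24950682]), 'orientation': array([-5.05654448e-04,  8.47516104e-01, -5.30769081e-01, -6.17412820e-04]), 'wrist_force': array([-0.16193269, -0.92903879,  0.78392535]), 'ft_torque': array([ 0.04116151, -0.00057372, -0.00075203]), 'finger_gap': 0.08541977930606738}
```

View pics/top0.png

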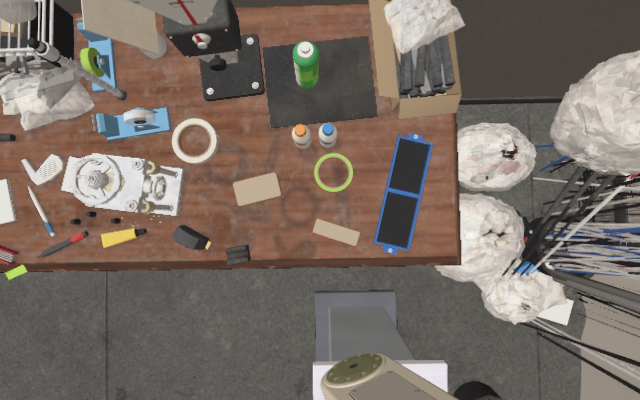

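View pics/side0.png

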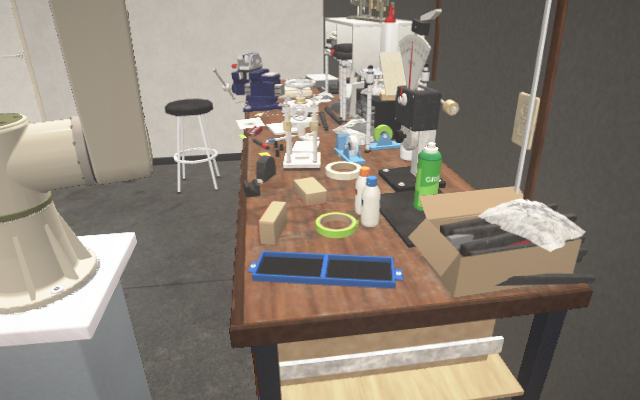

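```bash
python3 - <<'E'
from h import *
t=shot('top');s=shot('side')
a=cv2.resize(t['color'][120:265,220:450],None,fx=3,fy=3,interpolation=cv2.INTER_CUBIC)
b=cv2.resize(s['color'][165:255,230:345],None,fx=4,fy=4,interpolation=cv2.INTER_CUBIC)
cv2.imwrite('pics/c1.png',a[:,:,::-1]);cv2.imwrite('pics/c2.png',b[:,:,::-1])
hsv=cv2.cvtColor(t['color'],cv2.COLOR_RGB2HSV)
print('hsv',hsv[189,257],hsv[232,336],hsv[160,300],hsv[190,385])
def rect(m,box,z,name):
    k=np.zeros_like(m);x0,y0,x1,y1=box;k[y0:y1,x0:x1]=m[y0:y1,x0:x1]
    cs,_=cv2.findContours(k,cv2.RETR_EXTERNAL,cv2.CHAIN_APPROX_NONE);c=max(cs,key=cv2.contourArea)
    p=onz(t,c.reshape(-1,2),z)[:,:2]
    r=cv2.minAreaRect((p*1000).astype(np.float32));bx=cv2.boxPoints(r)
    e=(bx[1]-bx[0]) if np.linalg.norm(bx[1]-bx[0])>np.linalg.norm(bx[2]-bx[1]) else bx[2]-bx[1]
    print(name,'c',np.round(r[0],1),'size',np.round(r[1],1),'long axis deg',np.round(np.degrees(np.arctan2(e[1],e[0]))%180,1))
tan=cv2.inRange(hsv,(10,40,140),(25,150,255))
rect(tan,(225,165,290,212),.035,'flat'); rect(tan,(305,210,370,255),.058,'edge')
blue=cv2.inRange(hsv,(100,120,80),(118,255,255))
rect(blue,(365,130,440,260),.012,'tray')
lime=cv2.inRange(hsv,(28,100,100),(45,255,255));rect(lime,(305,145,360,200),.018,'lime')
for n,px in(('ob',(328,129)),('oo',(301,129))):print(n,onz(t,[px],.115))
print('pad',onz(t,[(238,255)],.03))
E
```

```text
hsv [ 17  55 193] [ 16  55 193] [ 10 100 148] [109 113 140]
flat c [570.6 281.2] size [ 59.4 106.8] long axis deg 103.5
edge c [475.  104.6] size [122.3  58.3] long axis deg 80.3
tray c [555.2 -63.4] size [ 85.5 288.9] long axis deg 165.9
lime c [607.8 101.4] size [90.6 90.6] long axis deg 133.9
ob [[0.68766486 0.11201748 0.115     ]]
oo [[0.68892286 0.16922683 0.115     ]]
pad [[0.41721666 0.32594963 0.03      ]]
```

View pics/c1.png

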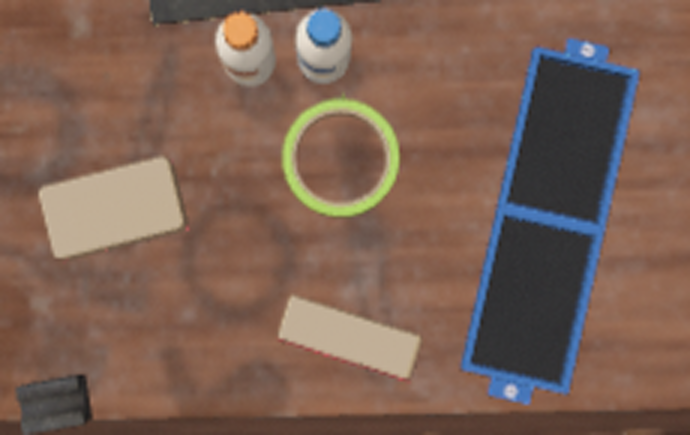

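View pics/c2.png

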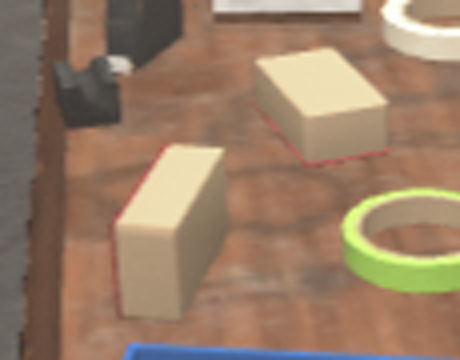

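```bash
cat >> h.py <<'E'
def rect(t,m,box,z,name):
    k=np.zeros_like(m);x0,y0,x1,y1=box;k[y0:y1,x0:x1]=m[y0:y1,x0:x1]
    cs,_=cv2.findContours(k,cv2.RETR_EXTERNAL,cv2.CHAIN_APPROX_NONE);c=max(cs,key=cv2.contourArea)
    p=onz(t,c.reshape(-1,2),z)[:,:2]
    r=cv2.minAreaRect((p*1000).astype(np.float32));bx=cv2.boxPoints(r)
    e=(bx[1]-bx[0]) if np.linalg.norm(bx[1]-bx[0])>np.linalg.norm(bx[2]-bx[1]) else bx[2]-bx[1]
    print(name,'c',np.round(r[0],1),'size',np.round(r[1],1),'long axis deg',np.round(np.degrees(np.arctan2(e[1],e[0]))%180,1))
def tanmask(t):
    hsv=cv2.cvtColor(t['color'],cv2.COLOR_RGB2HSV)
    return cv2.inRange(hsv,(10,40,150),(25,78,255))
E
python3 - <<'E'
from h import *
t=shot('top');m=tanmask(t)
rect(t,m,(305,210,370,255),.058,'edge');rect(t,m,(225,165,290,212),.035,'flat')
hsv=cv2.cvtColor(t['color'],cv2.COLOR_RGB2HSV)
b=cv2.inRange(hsv,(0,0,0),(180,255,60))
rect(t,b,(375,130,440,193),.004,'bayB');rect(t,b,(370,193,430,253),.004,'bayA')
print('bench edge',onz(t,[(330,263)],0))
# cross-check edge block in side view: project its top corners centre
s=shot('side'); print(proj(s,[[.475,.104,.058],[.5706,.2812,.035],[.4915,-.0475,.004],[.6187,-.0794,.004]]))
E
```

```text
edge c [467.9  98.5] size [101.4  33.1] long axis deg 71.1
flat c [570.4 280.4] size [ 57.7 104.1] long axis deg 102.9
bayB c [620.7 -80.5] size [ 69.6 117.3] long axis deg 165.8
bayA c [492.9 -48.1] size [ 69.5 116.6] long axis deg 165.8
bench edge [[0.39157528 0.11253959 0.        ]]
[[276.18417111 208.96941757]
 [309.71141393 184.64017343]
 [290.28911515 267.57809625]
 [358.32809445 270.98551642]]
```

```bash
cat > go.py <<'E'
# usage: go.py x y z phi_deg : shift in present tool axes, and the tool-frame rotvec to tool-down with jaw angle phi
import sys
from h import *
from scipy.spatial.transform import Rotation as Ro
s=env.get_state();q=np.array(s['orientation']);R=Ro.from_quat(q[[1,2,3,0]])
x,y,z,p=map(float,sys.argv[1:5]);p=np.radians(p)
T=Ro.from_matrix(np.array([[np.cos(p),np.sin(p),0],[np.sin(p),-np.cos(p),0],[0,0,-1]]))
print('pos',s['tcp_pos'].round(4),'gap',round(s['finger_gap'],4),'F',s['wrist_force'].round(1),'t',s['clock'],'q',s['joint_pos'].round(2))
print('shift tool',R.inv().apply(np.array([x,y,z])-s['tcp_pos']).round(4),'rot',(R.inv()*T).as_rotvec().round(4),'shift after rot',T.inv().apply(np.array([x,y,z])-s['tcp_pos']).round(4))
E
python3 go.py .468 .0985 .15 -18.9
```

```text
pos [ 0.251  -0.5172  0.25  ] gap 0.0853 F [0.2 0.6 0.3] t 0.3 q [-1.26  0.31  0.05  1.3  -0.    1.43]
shift tool [-0.4591 -0.464   0.1003] rot [-3.000e-04  5.000e-04 -7.892e-01] shift after rot [ 0.0059 -0.6528  0.1   ]
```

Call:
carry_out([
  [1,-0.0382,-0.0387,0,0,0,0],
  [1,-0.0382,-0.0387,0,0,0,0],
  [1,-0.0382,-0.0387,0,0,0,0],
  [1,-0.0382,-0.0387,0,0,0,0],
  [1,-0.0382,-0.0387,0,0,0,0],
  [1,-0.0382,-0.0387,0,0,0,0],
  [1,-0.0382,-0.0387,0,0,0,0],
  [1,-0.0382,-0.0387,0,0,0,0],
  [1,-0.0382,-0.0387,0,0,0,0],
  [1,-0.0382,-0.0387,0,0,0,0],
  [1,-0.0382,-0.0387,0,0,0,0],
  [1,-0.0382,-0.0387,0,0,0,0],
  [1,0,0,0,0,0,-0.158],
  [1,0,0,0,0,0,-0.158],
  [1,0,0,0,0,0,-0.158],
  [1,0,0,0,0,0,-0.158],
  [1,0,0,0,0,0,-0.158],
  [1,0,0,0,0,0,0],
])

```text
clock: 2.55
tcp_pos: [0.4687, 0.0978, 0.2503]
orientation: [0.0, 0.986, -0.165, 0.0]
wrist_force: [-0.6, -0.9, -0.2]
finger_gap: 0.0855
```

```bash
python3 go.py .468 .0985 .058 -18.9
```

```text
pos [0.4687 0.0978 0.2503] gap 0.0855 F [-0.6 -0.9 -0.2] t 2.55 q [ 0.04  0.13 -0.19  1.25 -0.    1.94]
shift tool [-0.0009 -0.0004  0.1923] rot [ 0.0001 -0.     -0.0008] shift after rot [-0.0008 -0.0004  0.1923]
```

Call:
carry_out([
  [1,0,0,0.05,0,0,0],
  [1,0,0,0.05,0,0,0],
  [1,0,0,0.04,0,0,0],
  [1,0,0,0.03,0,0,0],
  [1,0,0,0.015,0,0,0],
  [1,0,0,0.013,0,0,0],
  [1,0,0,0,0,0,0],
  [-1,0,0,0,0,0,0],
  [-1,0,0,0,0,0,0],
  [-1,0,0,0,0,0,0],
  [-1,0,0,0,0,0,0],
  [-1,0,0,0,0,0,0],
  [-1,0,0,0,0,0,0],
], grip_force=40)

```text
clock: 4.18
tcp_pos: [0.4691, 0.0979, 0.053]
orientation: [-0.0, 0.987, -0.164, 0.001]
wrist_force: [-1.6, 0.4, 5.4]
finger_gap: 0.0344
```

Call:
carry_out([
  [-1,0,0,-0.03,0,0,0],
  [-1,0,0,-0.03,0,0,0],
  [-1,0.02,0,0,0,0,0],
  [-1,0.02,0,0,0,0,0],
  [-1,0,0,0,0,0.1455,0],
  [-1,0,0,0,0,0.1455,0],
  [-1,0,0,0,0,0.1455,0],
  [-1,0,0,0,0,0.1455,0],
  [-1,0,0,0,0,0.1455,0],
  [-1,0,0,0,0,0.1455,0],
  [-1,0,0,0,0,0,0],
])

```text
clock: 5.55
tcp_pos: [0.5269, 0.1011, 0.1284]
orientation: [0.076, 0.899, -0.153, 0.404]
wrist_force: [-0.5, -1.1, -1.6]
finger_gap: 0.0342
```

```bash
python3 - <<'E'
from h import *
s=shot('side');cv2.imwrite('pics/s1.png',cv2.resize(s['color'][100:300,130:430],None,fx=2,fy=2)[:,:,::-1])
E
python3 go.py .507 .085 .049 -18.9; python3 go.py .507 .085 .079 -18.9
```

```text
pos [0.5255 0.1002 0.1271] gap 0.0341 F [-0.7  0.7 -2.2] t 5.6 q [ 0.27  0.05 -1.03 -0.24 -0.45  2.  ]
shift tool [-0.0667  0.0193  0.0429] rot [ 0.0191 -0.8431 -0.0059] shift after rot [-0.0126  0.0203  0.0781]
pos [0.5255 0.1002 0.1271] gap 0.0341 F [-0.7  0.7 -2.2] t 5.6 q [ 0.27  0.05 -1.03 -0.24 -0.45  2.  ]
shift tool [-0.0443  0.0198  0.023 ] rot [ 0.0191 -0.8431 -0.0059] shift after rot [-0.0126  0.0203  0.0481]
```

View pics/s1.png

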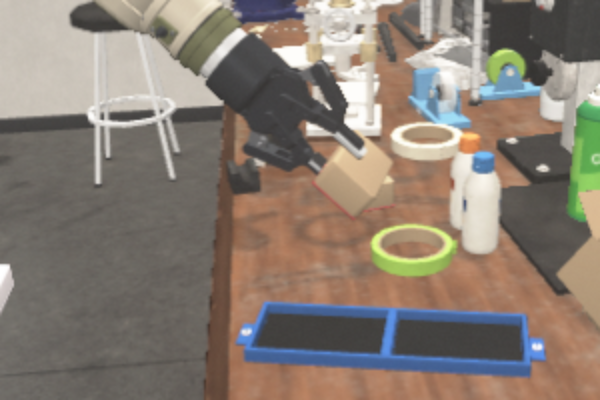

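Call:
carry_out([
  [-1,0,0,0,0,-0.1,0],
  [-1,-0.018,-0.014,0.0046,0,0,0],
  [-1,-0.018,-0.014,0.0046,0,0,0],
  [-1,-0.018,-0.014,0.0046,0,0,0],
  [-1,0,0,0,0,0,0],
])

```text
clock: 6.22
tcp_pos: [0.5096, 0.1481, 0.0783]
orientation: [0.07, 0.919, -0.156, 0.355]
wrist_force: [0.8, 0.1, -1.3]
finger_gap: 0.0346
```

```bash
python3 go.py .510 .15 .051 -18.9
```

```text
pos [0.5096 0.1481 0.0783] gap 0.0346 F [ 0.8  0.1 -1.3] t 6.225 q [ 0.37  0.15 -0.96 -0.14 -0.47  2.13]
shift tool [-0.0186 -0.0024  0.02  ] rot [ 0.0216 -0.7403 -0.0067] shift after rot [-0.0003 -0.0019  0.0273]
```

Call:
carry_out([
  [-1,-0.009,0,0.01,0,0,0],
  [-1,-0.007,0,0.007,0,0,0],
  [-1,-0.003,0,0.003,0,0,0],
  [-1,0,0,0,0,0,0],
  [-1,0,0,0,0,0,0],
])

```text
clock: 6.85
tcp_pos: [0.5116, 0.1484, 0.0536]
orientation: [0.069, 0.918, -0.157, 0.358]
wrist_force: [-0.1, -1.1, -1.3]
finger_gap: 0.0343
```

```bash
python3 go.py .510 .15 .051 -18.9
```

```text
pos [0.5116 0.1484 0.0536] gap 0.0343 F [-0.1 -1.1 -1.3] t 6.85 q [ 0.37  0.22 -0.99 -0.24 -0.47  2.13]
shift tool [-0.0032 -0.001   0.0005] rot [ 0.0182 -0.7461 -0.0094] shift after rot [-0.002  -0.001   0.0026]
```

Call:
carry_out([
  [-1,-0.0022,0,0.0022,0,0,0],
  [-1,0,0,0,0,0,0],
  [-0.1,0,0,0,0,0,0],
  [0.0,0,0,0,0,0,0],
  [0.1,0,0,0,0,0,0],
  [0.2,0,0,0,0,0,0],
  [0.25,0,0,0,0,0,0],
  [0.25,0,0,0,0,0,0],
])

```text
clock: 7.85
tcp_pos: [0.5111, 0.1484, 0.05]
orientation: [0.069, 0.918, -0.157, 0.358]
wrist_force: [-0.1, 0.1, -0.1]
finger_gap: 0.0534
```

```bash
python3 go.py .510 .15 .051 -18.9;python3 - <<'E'
from h import *
s=shot('side');cv2.imwrite('pics/s2.png',cv2.resize(s['color'][140:260,190:390],None,fx=3,fy=3)[:,:,::-1])
E
```

```text
pos [0.5111 0.1484 0.05  ] gap 0.0534 F [-0.1  0.1 -0.1] t 7.85 q [ 0.37  0.23 -1.   -0.25 -0.47  2.13]
shift tool [-0.0005 -0.0011 -0.0019] rot [ 0.0187 -0.7456 -0.0091] shift after rot [-0.0016 -0.0012 -0.001 ]
```

View pics/s2.png

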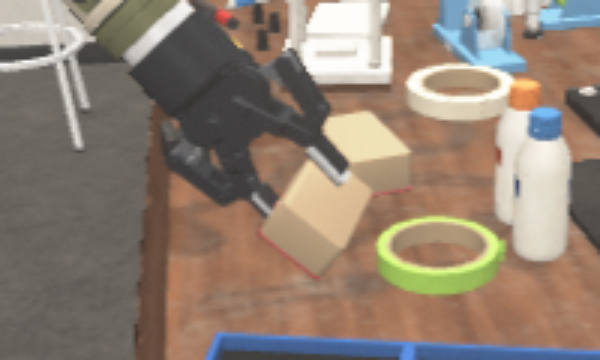

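Call:
carry_out([
  [0.3,0,0,-0.008,0,-0.02,0],
  [0.3,0,0,-0.008,0,-0.03,0],
  [0.3,0,0,-0.008,0,-0.03,0],
  [0.3,0,0,-0.008,0,-0.03,0],
  [0.3,0,0,0,0,0,0],
])

```text
clock: 8.52
tcp_pos: [0.4927, 0.1561, 0.0755]
orientation: [0.059, 0.936, -0.161, 0.308]
wrist_force: [0.4, -0.7, 0.7]
finger_gap: 0.0553
```

```bash
python3 go.py .470 .15 .20 -18.9;python3 - <<'E'
from h import *
s=shot('side');cv2.imwrite('pics/s3.png',cv2.resize(s['color'][140:260,190:390],None,fx=3,fy=3)[:,:,::-1])
E
```

```text
pos [0.4927 0.1561 0.0755] gap 0.0553 F [ 0.4 -0.7  0.7] t 8.525 q [ 0.37  0.13 -0.91  0.03 -0.41  2.17]
shift tool [ 0.0585  0.0149 -0.1114] rot [ 0.0165 -0.6378 -0.0106] shift after rot [-0.0195  0.0131 -0.1245]
```

View pics/s3.png

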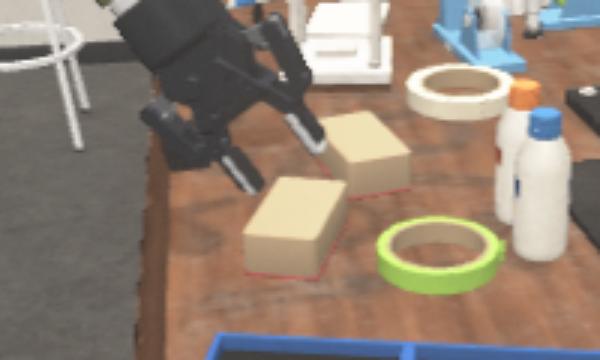

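Call:
carry_out([
  [0.3,0,0,-0.03,0,0,0],
  [0.3,0,0,-0.03,0,0,0],
  [1,0,0,0,0.0041,-0.16,-0.0027],
  [1,0,0,0,0.0041,-0.16,-0.0027],
  [1,0,0,0,0.0041,-0.16,-0.0027],
  [1,0,0,0,0.0041,-0.16,-0.0027],
  [1,0,0,-0.05,0,0,0],
  [1,0.016,0.047,-0.03,0,0,0],
  [1,0.016,0.047,0,0,0,0],
  [1,0.016,0.047,0,0,0,0],
  [1,0.016,0.047,0,0,0,0],
  [1,0.016,0.047,0,0,0,0],
  [1,0,0,0,0,0,0],
])

```text
clock: 10.2
tcp_pos: [0.4586, -0.0829, 0.2016]
orientation: [0.001, 0.986, -0.167, -0.002]
wrist_force: [0.3, 0.4, 0.6]
finger_gap: 0.0858
```

```bash
python3 - <<'E'
from h import *
t=shot('top');m=tanmask(t)
cv2.imwrite('pics/t1.png',cv2.resize(t['color'][110:310,200:450],None,fx=2.5,fy=2.5)[:,:,::-1])
rect(t,m,(290,200,352,260),.035,'edge');rect(t,m,(225,165,288,212),.035,'flat')
E
python3 go.py .470 .12 .20 -18.9
```

```text
edge c [506.  149.2] size [103.3  58.2] long axis deg 70.0
flat c [570.2 280.2] size [ 57.2 103.6] long axis deg 102.9
pos [ 0.4583 -0.0812  0.2017] gap 0.0851 F [ 0.9 -0.3 -0.5] t 10.25 q [-0.35  0.13 -0.31  1.14 -0.    1.56]
shift tool [-0.0547 -0.194   0.0016] rot [ 0.0016  0.0051 -0.0032] shift after rot [-0.0541 -0.1941  0.0017]
```

View pics/t1.png

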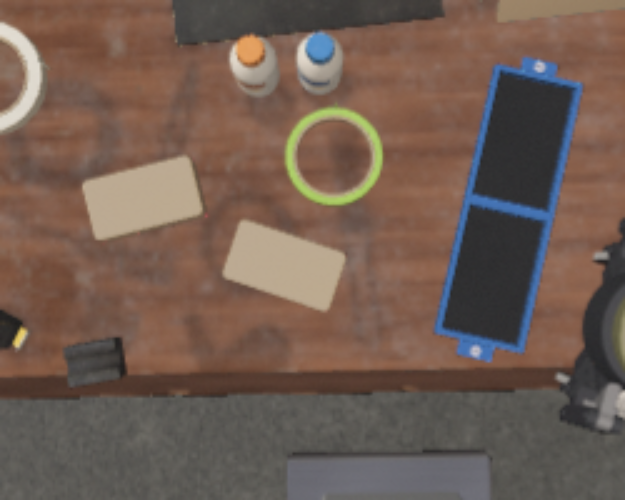

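Call:
carry_out([
  [0.75,-0.0059,-0.0466,0,0,0,0],
  [0.75,-0.0059,-0.0466,0,0,0,0],
  [0.75,-0.0059,-0.0466,0,0,0,0],
  [0.75,-0.0059,-0.0466,0,0,0,0],
  [0.75,-0.0059,-0.0466,0,0,0,0],
  [0.75,0,0,0,0.0016,0.0051,0.016],
  [0.75,0,0,0.05,0,0,0],
  [0.75,0,0,0.03,0,0,0],
  [0.75,0,0,0,0,0,0],
])

```text
clock: 11.38
tcp_pos: [0.503, 0.1499, 0.1198]
orientation: [0.001, 0.985, -0.172, -0.003]
wrist_force: [-0.4, -0.4, 0.6]
finger_gap: 0.0748
```

```bash
python3 go.py .506 .149 .030 -20
```

```text
pos [0.503  0.1499 0.1198] gap 0.0748 F [-0.4 -0.4  0.6] t 11.375 q [ 0.14  0.3  -0.31  0.97 -0.    2.05]
shift tool [ 0.0035 -0.0004  0.0898] rot [0.0031 0.0046 0.0039] shift after rot [ 0.0031 -0.0001  0.0898]
```

Call:
carry_out([
  [0.75,0.0032,0,0,0.003,0.0046,0.004],
  [0.75,0,0,0.035,0,0,0],
  [0.75,0,0,0.025,0,0,0],
  [0.75,0,0,0.018,0,0,0],
  [0.75,0,0,0.012,0,0,0],
  [0.75,0,0,0,0,0,0],
  [-1,0,0,0,0,0,0],
  [-1,0,0,0,0,0,0],
  [-1,0,0,0,0,0,0],
  [-1,0,0,0,0,0,0],
  [-1,0,0,0,0,0,0],
  [-1,0,0,-0.03,0,0,0],
  [-1,0,0,-0.05,0,0,0],
  [-1,0,0,-0.05,0,0,0],
  [-1,0,0,0,0,0,0],
], grip_force=40)

```text
clock: 13.25
tcp_pos: [0.5118, 0.1495, 0.167]
orientation: [-0.002, 0.985, -0.174, 0.007]
wrist_force: [-0.7, -0.5, -1.3]
finger_gap: 0.0569
```

```bash
python3 go.py .492 -.048 .16 75.8;python3 go.py .492 -.048 .16 -104.2
```

```text
pos [0.5118 0.1495 0.167 ] gap 0.0569 F [-0.7 -0.5 -1.3] t 13.25 q [ 0.13  0.26 -0.23  1.06  0.    2.05]
shift tool [0.049  0.1923 0.0063] rot [ 0.0058 -0.016  -1.6725] shift after rot [-0.1963  0.0293  0.007 ]
pos [0.5118 0.1495 0.167 ] gap 0.0569 F [-0.7 -0.5 -1.3] t 13.25 q [ 0.13  0.26 -0.23  1.06  0.    2.05]
shift tool [0.049  0.1923 0.0063] rot [-0.0156 -0.0057  1.469 ] shift after rot [ 0.1963 -0.0293  0.007 ]
```

Call:
carry_out([
  [-1,0.0123,0.0481,0,0,0,0],
  [-1,0.0123,0.0481,0,0,0,0],
  [-1,0.0123,0.0481,0,0,0,0],
  [-1,0.0123,0.0481,0,0,0,0],
  [-1,0,0,0,0,0,-0.167],
  [-1,0,0,0,0,0,-0.167],
  [-1,0,0,0,0,0,-0.167],
  [-1,0,0,0,0,0,-0.167],
  [-1,0,0,0,0,0,-0.167],
  [-1,0,0,0,0,0,-0.167],
  [-1,0,0,0,0,0,-0.167],
  [-1,0,0,0,0,0,-0.167],
  [-1,0,0,0,0,0,-0.167],
  [-1,0,0,0,0,0,-0.167],
  [-1,0,0,0,0,0,0],
])

```text
clock: 15.12
tcp_pos: [0.4883, -0.0484, 0.161]
orientation: [0.001, 0.79, 0.613, 0.002]
wrist_force: [0.2, 0.2, -1.2]
finger_gap: 0.0573
```

```bash
python3 go.py .492 -.048 .06 75.8; python3 - <<'E'
from h import *
t=shot('top');s=shot('side');a=t['color'][120:265,330:450];b=s['color'][150:290,200:420]
cv2.imwrite('pics/m1.png',np.hstack([cv2.resize(a,(348,420)),cv2.resize(b,(440,280)).copy() if 0 else cv2.resize(b,(450,420))])[:,:,::-1])
E
```

```text
pos [ 0.4883 -0.0484  0.161 ] gap 0.0573 F [ 0.2  0.2 -1.2] t 15.125 q [-0.26  0.2  -0.33  1.04  0.   -0.01]
shift tool [0.0011 0.0031 0.101 ] rot [ 0.0038 -0.0024 -0.0044] shift after rot [0.0013 0.0035 0.101 ]
```

View pics/m1.png

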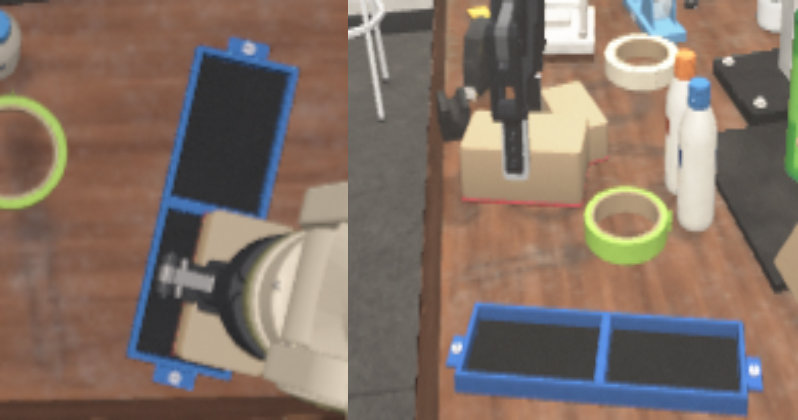

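```bash
python3 - <<'E'
from h import *
c=shot('side');n=np.array([-np.cos(np.radians(75.8)),-np.sin(np.radians(75.8)),0]);u=np.array([n[1]*-1,n[0],0])
tcp=env.get_state()['tcp_pos'];P=tcp+.029*n
m=tanmask(c);k=np.zeros_like(m);k[180:222,245:325]=m[180:222,245:325]
r=190
for r in(205,210,214):
    xs=np.where(k[r])[0];px=[(xs.min()-.5,r),(xs.max()+.5,r)]
    o,d=ray(c,px);X=o+d*(((P-o)@n)/(d@n))[:,None];print(px,X.round(4),'along',((X-tcp)@u).round(4))
E
```

```text
[(np.float64(274.5), 205), (np.float64(312.5), 205)] [[ 0.4681 -0.0732  0.1525]
 [ 0.5321 -0.0894  0.1551]] along [-0.0139  0.0522]
[(np.float64(256.5), 210), (np.float64(291.5), 210)] [[ 0.4365 -0.0652  0.1416]
 [ 0.4966 -0.0804  0.1441]] along [-0.0465  0.0155]
[(np.float64(257.5), 214), (np.float64(312.5), 214)] [[ 0.4377 -0.0655  0.1338]
 [ 0.5318 -0.0893  0.1379]] along [-0.0453  0.0519]
```

Call:
carry_out([
  [-1,0.0012,0.0004,0,0.0038,-0.0024,-0.0044],
  [-1,0,0,0.04,0,0,0],
  [-1,0,0,0.04,0,0,0],
  [-1,0,0,0.025,0,0,0],
  [-1,0,0,0.01,0,0,0],
  [-1,0,0,0,0,0,0],
])

```text
clock: 16.02
tcp_pos: [0.4898, -0.0475, 0.0469]
orientation: [0.0, 0.789, 0.615, 0.0]
wrist_force: [0.2, 0.1, -1.9]
finger_gap: 0.057
```

```bash
python3 go.py .489 -.0473 .035 75.8
```

```text
pos [ 0.4898 -0.0475  0.0469] gap 0.057 F [ 0.2  0.1 -1.9] t 16.025 q [-0.26  0.32 -0.49  0.76  0.   -0.01]
shift tool [-0.     -0.0009  0.0119] rot [ 0.001  -0.      0.0015] shift after rot [-0.     -0.0009  0.0119]
```

Call:
carry_out([
  [-1,0,0,0.006,0,0,0],
  [-1,0,0,0.004,0,0,0],
  [-1,0,0,0.0015,0,0,0],
  [-1,0,0,0,0,0,0],
])

```text
clock: 16.52
tcp_pos: [0.4908, -0.0478, 0.0377]
orientation: [0.002, 0.789, 0.615, 0.001]
wrist_force: [-4.4, 0.3, 13.5]
finger_gap: 0.0568
```

Call:
carry_out([
  [0.5,0,0,0,0,0,0],
  [0.8,0,0,0,0,0,0],
  [0.8,0,0,0,0,0,0],
  [0.8,0,0,-0.03,0,0,0],
  [0.8,0,0,-0.05,0,0,0],
  [0.8,0,0,-0.05,0,0,0],
  [0.8,0,0,0,0,0,0],
])

```text
clock: 17.4
tcp_pos: [0.4926, -0.0482, 0.1696]
orientation: [0.004, 0.788, 0.615, 0.003]
wrist_force: [0.1, 0.2, 0.4]
finger_gap: 0.077
```

```bash
python3 go.py .5702 .2802 .17 12.9
```

```text
pos [ 0.4926 -0.0482  0.1696] gap 0.077 F [0.1 0.2 0.4] t 17.4 q [-0.26  0.19 -0.32  1.05  0.   -0.01]
shift tool [ 0.3374 -0.0047 -0.0005] rot [ 0.009  -0.0054  1.0997] shift after rot [ 0.149  -0.3028 -0.0004]
```

Call:
carry_out([
  [0.8,0.0482,-0.0007,0,0,0,0],
  [0.8,0.0482,-0.0007,0,0,0,0],
  [0.8,0.0482,-0.0007,0,0,0,0],
  [0.8,0.0482,-0.0007,0,0,0,0],
  [0.8,0.0482,-0.0007,0,0,0,0],
  [0.8,0.0482,-0.0007,0,0,0,0],
  [0.8,0.0482,-0.0007,0,0,0,0],
  [0.8,0,0,0,0,0,0.157],
  [0.8,0,0,0,0,0,0.157],
  [0.8,0,0,0,0,0,0.157],
  [0.8,0,0,0,0,0,0.157],
  [0.8,0,0,0,0,0,0.157],
  [0.8,0,0,0,0,0,0.157],
  [0.8,0,0,0,0,0,0.157],
  [0.8,0,0,0,0,0,0],
])

```text
clock: 19.27
tcp_pos: [0.5666, 0.2807, 0.1641]
orientation: [0.001, 0.994, 0.113, -0.0]
wrist_force: [0.1, 0.1, 0.8]
finger_gap: 0.077
```

```bash
python3 go.py .5702 .2802 .030 12.9; python3 - <<'E'
from h import *
t=shot('top');s=shot('side');a=t['color'][120:265,330:450];b=s['color'][210:300,230:420]
rect(t,tanmask(t),(370,180,440,260),.039,'edge in bay')
cv2.imwrite('pics/m2.png',np.hstack([cv2.resize(a,(298,360)),cv2.resize(b,(500,360))])[:,:,::-1])
E
```

```text
pos [0.5666 0.2807 0.1641] gap 0.077 F [0.1 0.1 0.8] t 19.275 q [ 0.33  0.46  0.05  1.16 -0.    1.68]
shift tool [0.0035 0.0012 0.1341] rot [0.001  0.0005 0.0023] shift after rot [0.0034 0.0013 0.1341]
edge in bay c [493.8 -47.2] size [ 57.7 103. ] long axis deg 165.9
```

View pics/m2.png

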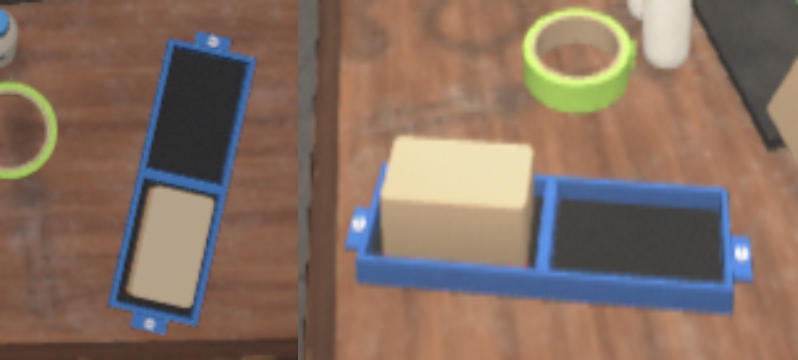

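Call:
carry_out([
  [0.8,0.0035,0.0012,0.02,0,0,0.002],
  [0.8,0,0,0.045,0,0,0],
  [0.8,0,0,0.035,0,0,0],
  [0.8,0,0,0.02,0,0,0],
  [0.8,0,0,0.013,0,0,0],
  [0.8,0,0,0,0,0,0],
  [-1,0,0,0,0,0,0],
  [-1,0,0,0,0,0,0],
  [-1,0,0,0,0,0,0],
  [-1,0,0,0,0,0,0],
  [-1,0,0,0,0,0,0],
  [-1,0,0,-0.03,0,0,0],
  [-1,0,0,-0.05,0,0,0],
  [-1,0,0,-0.05,0,0,0],
  [-1,0,0,0,0,0,0],
])

```text
clock: 21.25
tcp_pos: [0.5735, 0.2815, 0.1676]
orientation: [-0.001, 0.994, 0.112, 0.005]
wrist_force: [0.6, 0.7, -1.6]
finger_gap: 0.0571
```

```bash
python3 go.py .620 -.080 .16 75.8
```

```text
pos [0.5735 0.2815 0.1676] gap 0.0571 F [ 0.6  0.7 -1.6] t 21.25 q [ 0.33  0.46  0.06  1.16 -0.    1.68]
shift tool [-0.035   0.3628  0.0072] rot [ 0.0056 -0.0094 -1.0991] shift after rot [-0.339   0.1338  0.0076]
```

Call:
carry_out([
  [-1,-0.005,0.0518,0,0,0,0],
  [-1,-0.005,0.0518,0,0,0,0],
  [-1,-0.005,0.0518,0,0,0,0],
  [-1,-0.005,0.0518,0,0,0,0],
  [-1,-0.005,0.0518,0,0,0,0],
  [-1,-0.005,0.0518,0,0,0,0],
  [-1,-0.005,0.0518,0,0,0,0],
  [-1,0,0,0,0,0,-0.157],
  [-1,0,0,0,0,0,-0.157],
  [-1,0,0,0,0,0,-0.157],
  [-1,0,0,0,0,0,-0.157],
  [-1,0,0,0,0,0,-0.157],
  [-1,0,0,0,0,0,-0.157],
  [-1,0,0,0,0,0,-0.157],
  [-1,0,0,0,0,0,0],
])

```text
clock: 23.12
tcp_pos: [0.6163, -0.0806, 0.1612]
orientation: [-0.0, 0.79, 0.614, -0.0]
wrist_force: [1.3, -0.3, -1.5]
finger_gap: 0.0568
```

```bash
python3 go.py .620 -.080 .046 75.8; python3 - <<'E'
from h import *
c=shot('side');n=np.array([-np.cos(np.radians(75.8)),-np.sin(np.radians(75.8)),0]);u=np.array([-n[1],n[0],0])
tcp=env.get_state()['tcp_pos'];P=tcp+.029*n
e=proj(c,[P+u*a+np.array([0,0,-.02]) for a in(-.07,.07)]);print(e)
m=tanmask(c);x0,x1=e[:,0].astype(int);r0=int(e[:,1].mean())
for r in range(r0-4,r0+8,3):
    xs=np.where(m[r,x0:x1])[0]+x0
    if len(xs)<5: continue
    o,d=ray(c,[(xs.min()-.5,r),(xs.max()+.5,r)]);X=o+d*(((P-o)@n)/(d@n))[:,None];print(r,X[:,2].round(3),'along',((X-tcp)@u).round(4))
E
```

```text
pos [ 0.6163 -0.0806  0.1612] gap 0.0568 F [ 1.3 -0.3 -1.5] t 23.125 q [-0.26  0.44  0.01  1.14  0.   -0.01]
shift tool [0.0015 0.0036 0.1152] rot [-0.0009 -0.     -0.0018] shift after rot [0.0015 0.0035 0.1152]
[[318.17354369 212.34163356]
 [400.80024338 215.42262412]]
209 [0.149 0.153] along [-0.0437  0.0488]
212 [0.144 0.147] along [-0.0283  0.0508]
215 [0.137 0.141] along [-0.0557  0.0461]
218 [0.131 0.136] along [-0.0626  0.0515]
```

Call:
carry_out([
  [-1,0.0015,0.003,0,0,0,0],
  [-1,0,0,0.04,0,0,0],
  [-1,0,0,0.04,0,0,0],
  [-1,0,0,0.025,0,0,0],
  [-1,0,0,0.01,0,0,0],
  [-1,0,0,0.006,0,0,0],
  [-1,0,0,0.003,0,0,0],
  [-1,0,0,0,0,0,0],
])

```text
clock: 24.18
tcp_pos: [0.6212, -0.0803, 0.0396]
orientation: [0.001, 0.789, 0.614, 0.001]
wrist_force: [0.7, 0.5, -2.1]
finger_gap: 0.0571
```

Call:
carry_out([
  [-1,0,0,0.003,0,0,0],
  [-1,0,0,0.0015,0,0,0],
  [-1,0,0,0,0,0,0],
])

```text
clock: 24.55
tcp_pos: [0.6216, -0.0804, 0.0379]
orientation: [0.002, 0.789, 0.614, 0.002]
wrist_force: [-5.8, 0.3, 16.4]
finger_gap: 0.0572
```

Contact at the same height as in the first bay; release, rise and move off to the right for a clear view.

Call:
carry_out([
  [0.5,0,0,0,0,0,0],
  [0.8,0,0,0,0,0,0],
  [0.8,0,0,0,0,0,0],
  [0.8,0,0,-0.03,0,0,0],
  [0.8,0,0,-0.05,0,0,0],
  [0.8,0,0,-0.06,0,0,0],
  [0.8,-0.04,0,0,0,0,0],
  [0.8,-0.05,0,0,0,0,0],
  [0.8,-0.05,0,0,0,0,0],
  [0.8,-0.05,0,0,0,0,0],
  [0.8,-0.05,0,0,0,0,0],
  [0.8,0,0,0,0,0,0],
  [0.8,0,0,0,0,0,0],
])

```text
clock: 26.18
tcp_pos: [0.5612, -0.3125, 0.1738]
orientation: [0.0, 0.789, 0.614, 0.001]
wrist_force: [-0.7, 0.8, 0.6]
finger_gap: 0.0766
```

```bash
python3 - <<'E'
from h import *
t=shot('top');s=shot('side');a=t['color'][120:265,225:450];b=s['color'][150:300,230:420]
m=tanmask(t);rect(t,m,(365,194,440,260),.039,'A');rect(t,m,(380,130,440,194),.039,'B')
hsv=cv2.cvtColor(t['color'],cv2.COLOR_RGB2HSV);rect(t,cv2.inRange(hsv,(28,100,100),(45,255,255)),(305,145,360,200),.018,'lime')
cv2.imwrite('pics/m3.png',np.hstack([cv2.resize(a,(400,258)),cv2.resize(b,(327,258))])[:,:,::-1])
print(env.get_state()['wrist_force'].round(1),env.get_state()['tcp_pos'])
E
```

```text
A c [493.9 -47.1] size [ 58.  103.2] long axis deg 166.0
B c [622.  -78.5] size [ 58.6 103.1] long axis deg 165.8
lime c [607.8 101.4] size [90.6 90.6] long axis deg 133.9
[0.  0.  0.9] [ 0.56169313 -0.31147011  0.17409038]
```

View pics/m3.png

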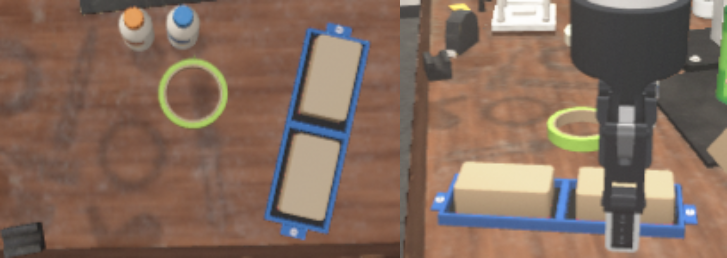

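Both blocks sit inside their bays, level, within about 2 mm of the bay centres. The tape roll, bottles and vice pad look where they were.

```bash
python3 -c "
from workcell import env
print(env.hand_in())"
```

```text
the job is handed in; nothing more can be done
None
```

Both cork blocks are in the blue tray, one in each bay, lying flat with the red sole down. I handed the job in at about 26 s on the robot's clock.

- **Standing block:** I gripped it, tilted it about 42° and set its sole-side edge on the bench. I then let it settle onto its sole and placed it in the near bay.
- **Flat block:** it went straight into the far bay.
- **Last checks:** the top view puts the blocks at (494, -47) and (622, -79) mm, about 2 mm from the bay centres I measured, and within 0.2° of the tray's axis. The final pictures show both level and inside the rims.
- **Other things on the bench:** the tape roll measured exactly where it started. The bottles and vice pad look unmoved in the picture, but I did not re-measure them.
- **What went less than cleanly:**
  - A 50° tilt ran joint 3 to its range limit, so I used 42° a little farther to the left.
  - Both blocks touched down with the tool about 3 mm higher than I had worked out (13 and 16 N). I put that down to grip height, as it was the same in both bays.
  - The gripper hid part of the far block in the last side view.

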